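# Put the washed table grill back together and set it to off

## Task

The electric table grill on the cooktop has been taken apart for washing. Lower its cast grate into the grill so that it lies flat on the ledge inside the rim (set it down, do not drop it), and push the control knob fully home on its square spindle with the knob's white pointer on the same side as the spindle's red index line, then turn the knob until the pointer is at the white off mark at the top of the dial. Leave the other things on the worktop where they stand.

Things in the scene. Friction and masses are not known exactly. Their poses are not given: they have to be found in the camera images.
- grill: Electric table grill, fixed: grey trough 172 x 218 mm (258 over the black side grips), rim 84 mm high; black control box in front (to x = -176 mm), its panel 154 mm wide sloping 30 degrees down to the front. Origin on the cooktop under the trough's middle; x from control box to back, y left, z up. The spindle leaves the panel at (-131, 0, 46) mm.
- pocket (a point): Middle of the trough's pocket, on the level of its ledge, 62 mm above the cooktop; axes as the grill's. The pocket is 154 (x) by 200 mm (y), 22 mm deep from the rim to an 8 mm wide ledge all round; inside the ledge it is hollow for 42 mm more, a heating rod at the bottom. The seated grate's origin comes here (either way round).
- spindle (a joint): Angle of the thermostat spindle: 0 is off (against its stop), growing clockwise as seen looking at the panel; it starts partly on and stays where it is left (friction about 0.06 N m, damped).
- spindle_seat (a point): On the spindle's axis, on its collar (48 mm across, 6 mm proud of the panel), where the middle of the knob's underside rests. z out along the axis, 30 degrees from vertical, leaning to the front; x to the red index line's side, turning with the spindle. A square shaft 16 mm wide, sides along x and y, stands 28 mm up from here, greased, its last 8 mm tapering to 8 mm.
- spindle_index (a point): Point that turns with the spindle, 30 mm from its axis on the red line's side and 10 mm above the seat: the knob's pointer tip comes here when the knob is home the right way round.
- off_mark (a point): Point fixed to the grill at the white off mark (twelve o'clock, up the slope), 30 mm from the spindle's axis: the pointer tip comes here when the knob is home and at off.
- knob: Black knob lying bore down on the worktop (5 mm lower than the cooktop): skirt 64 mm across, 14 mm high; on it a bar grip 62 mm long (x), 28 mm wide (y), flat-sided from 14 to 45 mm above the underside. Origin: middle of the underside; z up its axis, x along the bar to the end with the white pointer line. Square bore 18 mm wide, sides along x and y, 31 mm deep, open below. About 90 g.
- knob_pointer (a point): Pointer tip of the knob: on its x axis 30 mm from the middle, 10 mm above the underside.
- grate: Grey cast-metal grate lying flat, free: 150 mm (x) by 196 mm (y), frame 14 mm high, with bars along x; the single lifting bar in the middle (y = 0) is 10 mm wide, 138 mm long and 20 mm high, with the next bars 42 mm to either side. Origin: middle of the underside, z up. 420 g, may vary. The same after a half turn.
- mug: White mug with handle, 83 x 115 x 86 mm high, bystander; origin at the middle of its underside.
- tuna_tin: Flat tin, 86 mm across, 40 mm high, bystander; origin under its middle.
- salt_shaker: Glass salt shaker, 44 mm across, 90 mm high, bystander; origin under its middle.
- spice_far: Spice jar with dark lid, 44 mm across, 105 mm high, bystander; origin under its middle.
- water_counter: Clear water bottle with blue cap, 65 mm across, 204 mm high, bystander; origin under its middle.
- cooking_spray: Yellow and blue spray can with red cap, 58 mm across, 203 mm high, bystander; origin under its middle.
- pepper_jar: Jar with black lid, 49 mm across, 118 mm high, bystander; origin under its middle.
- tomato_can: Red and white food can, 74 mm across, 112 mm high, bystander; origin under its middle.
Not all that is in view belongs to the job. Leave any turquoise or yellow look-alike of the knob alone.

How it is judged:
By the outcome, as a careful person would: the job done as asked, in the order asked, and still so for the second after the job is handed in, with the robot touching nothing.
It also fails if it takes over 67 s, if anything falls off the work surface, if the arm or the gripper's body presses on something with over 40 N, if the wrist force passes 120 N, or if a joint passes its speed limit or range.

## Robot

A 6-joint arm with a two-finger parallel gripper is mounted at the origin on a cart in front of the work surface, level with it; the furniture and walls round the work are solid. World frame = base frame: x ahead of the robot, y to its left, z up, the work surface at z = 0. Lengths are in m, angles in rad, forces in N, time in s.
With the tool pointing down it reaches from about 0.3 to 0.85 m from the base axis. Payload 5.4 kg.
Tool frame: the origin (TCP) lies midway between the tips of the shut fingers; the grasp point (between the pads) lies 19 mm behind it; z points along the fingers, y is the line along which they close (so a half turn about z gives the same grasp; the last joint's range is limited). The gripper opens to 85 mm and grips with 20 to 120 N. Pads are 22 mm wide; open, the fingers measure 114 mm over their backs; the gripper's body (76 mm by 85 mm) begins 54 mm behind the grasp point. The pads swing forward as they close: fully open they stand 13 mm farther back than shut.
Start: joints at [1.033, 0.158, 1.597, -0, 1.386, -0.21], TCP at [0.185, 0.544, 0.231] pointing down, gripper open.
Joint ranges: [-2.91, 2.91], [-0.94, 2.29], [0.18, 2.7], [-1.29, 4.43], [0.17, 2.64], [-3, 3]. Speed limits (rad/s): [2.57, 2.57, 3.14, 3.14, 3.14, 3.14].

## Interface

Orientations are given as a unit quaternion [x, y, z, w].
In Python, from bench import r gives the robot as it stands.
- The arm moves only by the shell command python3 -m inch 'ROWS' [OPENING] [FORCE]. ROWS is JSON, a list of rows, each an object with "slide": the shift along the tool's x, y, z as a fraction of full scale, a list of three; "delta_rot": the turn, a rotation vector about the tool's x, y, z as a fraction of full scale, a list of three. In form: [{"slide": [tx, ty, tz], "delta_rot": [rx, ry, rz]}, ...]. A call has 1 to 12 rows; each row is the pose to reach, as a shift and turn from the pose commanded when the call began, along the tool's axes at that moment, turning the shorter way round; what a row does not reach only later rows make up. Full scale, the value 1, is 300 mm for a shift and 360 degrees for a turn. A row lasts 1/8 s, in which the tool goes at most 62.5 mm and 10.7 degrees, less where a joint would pass 70% of its speed; a pose out of reach is approached as far as the arm can. A call with a number of a shift or a turn outside -1 to 1 is refused whole. A call with a gripper value outside its range is refused whole. OPENING is the finger opening in mm, from 0 to 85.4, set as the call begins (- or left out, the last holds). The fingers move at their own pace and stop on an object; FORCE is the grip in N (left out, the last holds). Time passes only in rows, so rows that repeat a pose let the fingers close. It gives the time, the measured TCP pose, the force, the opening and the grip force at its end, in the units of the state.
- r.get_state(): the state, without advancing time (a new reading comes with each control period).
- r.get_image(name): name is "scene" or "side" or "wrist"; returns a dict with "frame" (420x560x3 uint8, red, green, blue), "depth" (420x560 float32, m along the optical axis (not along the pixel's ray), 0 where there is no reading), "K" (3x3 intrinsics, pixels), "rvec" (rotation vector, rad) and "tvec" (3), from world to camera coordinates, as OpenCV has them; the wrist camera has in their place "tool_from_camera" (4x4, takes a point from camera to tool coordinates, whose origin is the TCP and whose axes are the flange's). Camera axes: x right, y down, z forward; pixel columns grow to the right and rows downward; lengths in m; the calibration is good to about 2 mm. The wrist camera is an equidistant fisheye: a pixel r from the principal point sees the ray r / f radians off the axis. A picture is of the moment at which its call begins: read the wrist's pose just before it.
- r.finish_job(): hands the job in; it is judged then, once.
The state is a dict: "t": time; "joint_positions": joint angles; "qd": joint speeds; "tau": joint torques, N m; "position": TCP position; "ee_rot": TCP orientation; "wrist_force": force on the tool from outside, world axes, zero at the start; "torque": the same for the moment, N m; "width": finger opening in m; "gripper_force": force on a finger pad.
Only numpy, scipy, OpenCV 4.12 (cv2) and the standard library are available. Lean on these libraries where they do the work, as an engineer would, in place of code of your own. Each camera call takes 0.05 s, during which the arm holds its last target. There are 200 camera calls.

## Working session

There is one attempt and no reset: what is moved stays moved. The work goes in short steps, Python scripts to look and compute and a shell command to move; the robot and the scene stay as the last step left them, time stands still between calls to the robot, and variables do not carry over. Pictures are saved under pics/ and viewed, at most 10 in all, crops included, and the job is handed in when it is done.

```bash
ls; mkdir -p pics; python3 - <<'E'
from bench import r
import cv2,numpy as np,pickle
s=r.get_state();print({k:np.round(v,4).tolist() for k,v in s.items()})
d={}
for n in("scene","side","wrist"):
    im=r.get_image(n);d[n]=im;cv2.imwrite(f"pics/{n}0.png",im["frame"][:,:,::-1])
    print(n,im["K"].round(1).tolist(),[im[k].round(3).tolist() for k in im if k in("rvec","tvec","tool_from_camera")])
d["state"]=s;pickle.dump(d,open("d0.pkl","wb"))
E
```

```text
pics
{'t': 0.0, 'joint_positions': [1.0329, 0.1591, 1.5982, -0.0, 1.3862, -0.2101], 'qd': [-0.001, 0.0004, -0.0011, 0.0011, 0.0001, -0.0002], 'tau': [0.0014, -39.6003, -33.1434, -0.0, 0.0086, 0.0], 'position': [0.1848, 0.5438, 0.2303], 'ee_rot': [0.1632, 0.9866, -0.0009, -0.0004], 'wrist_force': [-0.1081, 0.9656, 0.3435], 'torque': [-0.0036, -0.0467, -0.0655], 'gripper_force': 0.0, 'width': 0.0854}
scene [[523.0, 0.0, 269.9], [0.0, 523.0, 210.1], [0.0, 0.0, 1.0]] [[2.164, -1.072, 0.43], [-0.358, 0.334, 1.295]]
side [[428.1, 0.0, 280.3], [0.0, 428.1, 207.3], [0.0, 0.0, 1.0]] [[1.923, -0.563, 0.372], [-0.452, 0.178, 1.247]]
wrist [[325.2, 0.0, 287.2], [0.0, 325.2, 207.9], [0.0, 0.0, 1.0]] [[[-0.001, -0.962, -0.273, 0.068], [1.0, -0.001, 0.0, 0.001], [-0.0, -0.273, 0.962, -0.143], [0.0, 0.0, 0.0, 1.0]]]
```

View pics/scene0.png

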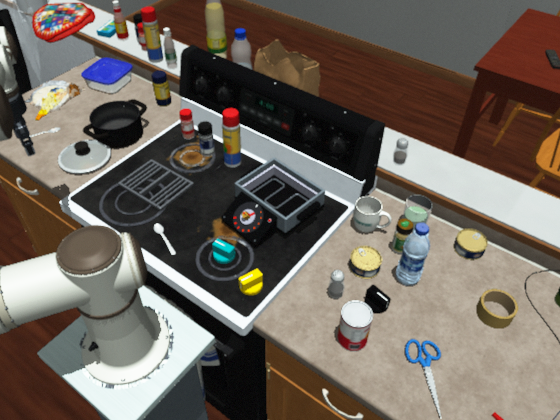

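View pics/side0.png

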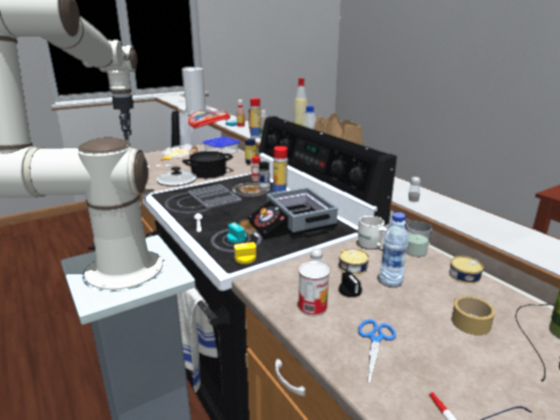

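View pics/wrist0.png

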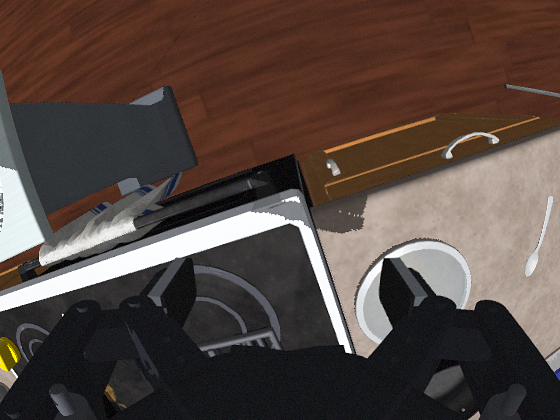

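Scene: the grate lies at (157,185), the grill at (280,195) with its panel at (247,217), and the black knob at (377,298). The turquoise (224,250) and yellow (251,282) knobs are decoys. Next I fuse the depth images into a top-down map.

```bash
cat > h.py <<'E'
import numpy as np,cv2,pickle
from scipy.spatial.transform import Rotation as R
def cloud(im):
    d=im["depth"];K=im["K"];v,u=np.indices(d.shape)
    P=np.stack([(u-K[0,2])/K[0,0]*d,(v-K[1,2])/K[1,1]*d,d],-1)
    M=cv2.Rodrigues(np.array(im["rvec"]))[0]
    W=(P-np.array(im["tvec"]).ravel())@M
    W[d<=0]=np.nan
    return W
def wcloud(im,s):
    # fisheye: world points from wrist
    d=im["depth"];K=im["K"];v,u=np.indices(d.shape)
    x=(u-K[0,2])/K[0,0];y=(v-K[1,2])/K[1,1];t=np.hypot(x,y)+1e-9
    ok=(t<1.4)&(d>0);k=np.tan(np.minimum(t,1.4))/t
    P=np.stack([x*k*d,y*k*d,d],-1)
    T=np.array(im["tool_from_camera"]);P=P@T[:3,:3].T+T[:3,3]
    W=R.from_quat(s["ee_rot"]).apply(P.reshape(-1,3)).reshape(P.shape)+s["position"]
    W[~ok]=np.nan
    return W
def ortho(W,C,x0,x1,y0,y1,res):
    # rows: x decreasing downward, cols: y decreasing to the right; max z wins
    W=W.reshape(-1,3);C=C.reshape(-1,3);m=np.isfinite(W[:,0]);W,C=W[m],C[m]
    i=((x1-W[:,0])/res).astype(int);j=((y1-W[:,1])/res).astype(int)
    H,Wd=int((x1-x0)/res),int((y1-y0)/res)
    m=(i>=0)&(i<H)&(j>=0)&(j<Wd)&(W[:,2]<.3);i,j,W,C=i[m],j[m],W[m],C[m]
    o=np.argsort(W[:,2]);img=np.zeros((H,Wd,3),np.uint8);z=np.full((H,Wd),np.nan)
    img[i[o],j[o]]=C[o];z[i[o],j[o]]=W[o,2];return img,z
E
python3 - <<'E'
from h import *
d=pickle.load(open("d0.pkl","rb"))
for n in("scene","side"):
    W=cloud(d[n]);pts={"scene":dict(knob=(376,296),grate=(157,186),cook=(190,230),work=(320,320),grillc=(280,185),panel=(247,217),mug=(368,213),teal=(224,250),yel=(251,281)),"side":dict(knob=(350,283),cook=(215,240),work=(330,320),panel=(268,217),tealn=(237,233))}[n]
    for k,(u,v) in pts.items(): print(n,k,W[v,u].round(3))
    img,z=ortho(W,d[n]["frame"],.2,.85,-.5,.5,.004)
    img=cv2.resize(img,None,fx=3,fy=3,interpolation=cv2.INTER_NEAREST)
    cv2.imwrite(f"pics/ortho_{n}.png",img[:,:,::-1])
E
```

```text
scene knob [ 0.477 -0.431  0.039]
scene grate [0.451 0.354 0.001]
scene cook [ 0.378  0.138 -0.002]
scene work [ 0.355 -0.342 -0.006]
scene grillc [0.671 0.022 0.029]
scene panel [ 0.477 -0.004  0.062]
scene mug [ 0.749 -0.255  0.011]
scene teal [ 0.35  -0.024  0.049]
scene yel [ 0.319 -0.144  0.038]
side knob [ 0.463 -0.451  0.038]
side cook [0.295 0.021 0.   ]
side work [ 0.361 -0.499 -0.005]
side panel [ 0.477 -0.017  0.053]
side tealn [ 0.348 -0.036  0.036]
```

```bash
python3 - <<'E'
from h import *
d=pickle.load(open("d0.pkl","rb"))
for n in("scene","side"):
    W=cloud(d[n]).reshape(-1,3);W=W[np.isfinite(W[:,0])]
    def sel(c,rad,z0,z1): return W[(np.hypot(W[:,0]-c[0],W[:,1]-c[1])<rad)&(W[:,2]>z0)&(W[:,2]<z1)]
    for nm,c,rad,z0,z1 in(("grate",(.45,.354),.16,.008,.03),("rim",(.63,-.01),.17,.078,.092),("knobbar",(.47,-.44),.05,.025,.06),("knoball",(.47,-.44),.055,.003,.06)):
        S=sel(c,rad,z0,z1)
        if len(S)>5: print(n,nm,len(S),cv2.minAreaRect((S[:,:2]*1000).astype(np.float32)),np.percentile(S[:,2],[5,50,95]).round(4))
    S=sel((.49,0),.15,.02,.09)
W=cloud(d["scene"]);img,z=ortho(W,d["scene"]["frame"],.25,.8,-.55,.5,.004)
img=cv2.resize(img,None,fx=3,fy=3,interpolation=cv2.INTER_NEAREST);cv2.imwrite("pics/o.png",img[:,:,::-1]);print(img.shape)
E
```

```text
scene grate 1240 ((451.2139892578125, 356.20843505859375), (301.5219421386719, 207.0307159423828), 1.6487764120101929) [0.0085 0.0129 0.0195]
scene rim 777 ((630.6904296875, -12.949050903320312), (229.03614807128906, 320.10205078125), 83.51078033447266) [0.0787 0.0826 0.0873]
scene knobbar 282 ((483.05596923828125, -432.2898864746094), (61.592430114746094, 31.004806518554688), 77.4935531616211) [0.0265 0.0391 0.0438]
scene knoball 480 ((475.6260986328125, -431.1369323730469), (62.394378662109375, 46.87082290649414), 76.05265045166016) [0.0065 0.0325 0.0431]
side grate 632 ((479.6012268066406, 353.1522521972656), (205.96224975585938, 220.24034118652344), 89.94815826416016) [0.0087 0.0129 0.0182]
side rim 502 ((626.5302734375, -18.662246704101562), (224.23890686035156, 325.97723388671875), 84.27152252197266) [0.0786 0.0828 0.0861]
side knobbar 226 ((480.4004821777344, -434.17877197265625), (65.64397430419922, 30.309127807617188), 78.33795166015625) [0.0268 0.0397 0.0426]
side knoball 442 ((475.5496520996094, -435.23455810546875), (56.614139556884766, 66.28739166259766), 12.048506736755371) [0.0052 0.0258 0.0421]
(411, 786, 3)
```

View pics/o.png

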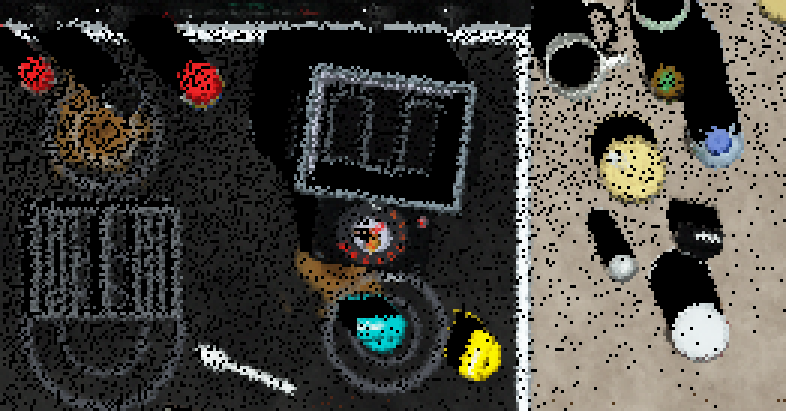

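Top-down map: grate centre px (106,262), bars along world x; grill yaw about -6.5°; knob at (697,233) with its white line to the right. Now a closer wrist look above the grate.

```bash
cat > go.py <<'E'
# usage: go.py x y z yaw_of_tool_y_deg [tilt_deg tiltyaw_deg] : prints slide / delta_rot from the current pose
import sys
from h import *
def target(yaw,tilt=0,ty=0):
    a=np.radians(yaw);y=np.array([np.cos(a),np.sin(a),0]);z=np.array([0,0,-1.]);M=np.stack([np.cross(y,z),y,z],1)
    b=np.radians(ty);ax=np.array([-np.sin(b),np.cos(b),0])  # tilt: tool z leans towards horizontal heading ty
    return R.from_rotvec(-np.radians(tilt)*ax)*R.from_matrix(M)
def rel(s,p,Rt):
    R0=R.from_quat(s["ee_rot"]);sl=R0.inv().apply(np.array(p)-s["position"])/.3;rv=(R0.inv()*Rt).as_rotvec()/(2*np.pi)
    print("slide",sl.round(4).tolist(),"rot",rv.round(4).tolist(),"rows>=",max(np.linalg.norm(sl)*.3/.0625,np.linalg.norm(rv)*360/10.7).round(1))
if __name__=="__main__":
    from bench import r
    a=[float(v) for v in sys.argv[1:]];rel(r.get_state(),a[:3],target(*a[3:]))
E
python3 go.py .46 .357 .25 90
```

```text
slide [-1.0688, -0.2948, -0.0649] rot [-0.0002, -0.0001, -0.0522] rows>= 5.3
```

```bash
python3 -m inch '[{"slide":[-0.2,-0.06,-0.06],"delta_rot":[0,0,-0.02]},{"slide":[-0.4,-0.12,-0.06],"delta_rot":[0,0,-0.0522]},{"slide":[-0.6,-0.18,-0.06],"delta_rot":[0,0,-0.0522]},{"slide":[-0.8,-0.24,-0.06],"delta_rot":[0,0,-0.0522]},{"slide":[-1,-0.28,-0.06],"delta_rot":[0,0,-0.0522]},{"slide":[-1,-0.28,-0.06],"delta_rot":[0,0,-0.0522]},{"slide":[-1,-0.28,-0.06],"delta_rot":[0,0,-0.0522]}]' 30 60
python3 - <<'E'
from bench import r
from h import *
s=r.get_state();im=r.get_image("wrist");pickle.dump((im,s),open("w1.pkl","wb"))
W=wcloud(im,s);img,z=ortho(W,im["frame"],.3,.6,.2,.5,.001)
S=W.reshape(-1,3);S=S[np.isfinite(S[:,0])]
S=S[(abs(S[:,0]-.45)<.09)&(abs(S[:,1]-.355)<.12)]
print(np.percentile(S[:,2],[1,20,50,80,99]).round(4))
G=S[(S[:,2]>.009)&(S[:,2]<.03)];print(len(G),cv2.minAreaRect((G[:,:2]*1000).astype(np.float32)))
B=G[(G[:,2]>.0165)];print(len(B),cv2.minAreaRect((B[:,:2]*1000).astype(np.float32)),np.median(B,0))
img=cv2.resize(img,None,fx=2,fy=2)
cv2.imwrite("pics/w1.png",np.hstack([cv2.resize(im["frame"],(200,150)).repeat(1,0) if 0 else img])[:,:,::-1])
E
```

```text
t: 1.02
position: [0.4419, 0.3681, 0.2488]
ee_rot: [0.0, 1.0, -0.0, -0.001]
wrist_force: [-0.1, 0.4, 0.1]
width: 0.0298
gripper_force: 0.0
[-0.0006  0.0028  0.3143  0.3426  0.3527]
8761 ((448.77197265625, 360.15234375), (150.06564331054688, 197.11660766601562), 0.05361168831586838)
964 ((448.5590515136719, 360.5789794921875), (140.28997802734375, 189.07896423339844), 1.0206654071807861) [0.44298136 0.36043668 0.02010425]
```

View pics/w1.png

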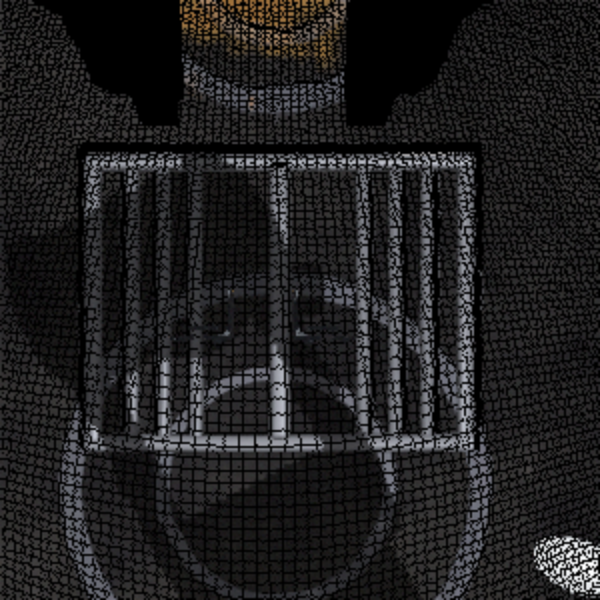

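Wrist map: grate outline 150 x 197 mm, centre (0.449, 0.360), yaw 0°, lifting bar at y=0.360 with its top at z=0.020. It is clear to grasp.

```bash
python3 -m inch '[{"slide":[-0.0237,-0.027,0.2],"delta_rot":[0,0,0]},{"slide":[-0.0237,-0.027,0.4],"delta_rot":[0,0,0]},{"slide":[-0.0237,-0.027,0.58],"delta_rot":[0,0,0]},{"slide":[-0.0237,-0.027,0.7],"delta_rot":[0,0,0]},{"slide":[-0.0237,-0.027,0.76],"delta_rot":[0,0,0]},{"slide":[-0.0237,-0.027,0.80],"delta_rot":[0,0,0]},{"slide":[-0.0237,-0.027,0.815],"delta_rot":[0,0,0]},{"slide":[-0.0237,-0.027,0.815],"delta_rot":[0,0,0]},{"slide":[-0.0237,-0.027,0.815],"delta_rot":[0,0,0]}]'
python3 -m inch '[{"slide":[0,0,0],"delta_rot":[0,0,0]},{"slide":[0,0,0],"delta_rot":[0,0,0]},{"slide":[0,0,0],"delta_rot":[0,0,0]},{"slide":[0,0,0],"delta_rot":[0,0,0]},{"slide":[0,0,0],"delta_rot":[0,0,0]}]' 4 100
```

```text
t: 2.2
position: [0.4501, 0.3606, 0.0059]
ee_rot: [-0.0, 1.0, 0.0, 0.001]
wrist_force: [0.1, -0.4, 0.8]
width: 0.0298
gripper_force: 0.0
t: 2.82
position: [0.4498, 0.3602, 0.0058]
ee_rot: [-0.0, 1.0, -0.0, 0.0]
wrist_force: [-1.2, -0.9, 5.3]
width: 0.0071
gripper_force: 99.1
```

```bash
python3 -m inch '[{"slide":[0,0,0],"delta_rot":[0,0,0]},{"slide":[0,0,0],"delta_rot":[0,0,0]},{"slide":[0,0,-0.2],"delta_rot":[0,0,0]},{"slide":[0,0,-0.4],"delta_rot":[0,0,0]},{"slide":[0,0,-0.6],"delta_rot":[0,0,0]},{"slide":[-0.1,-0.2,-0.8],"delta_rot":[0,0,0]},{"slide":[-0.2,-0.4,-0.9],"delta_rot":[0,0,0]},{"slide":[-0.3,-0.6,-1],"delta_rot":[0,0,0]},{"slide":[-0.4,-0.8,-1],"delta_rot":[0,0,0]},{"slide":[-0.5,-1,-1],"delta_rot":[0,0,0]},{"slide":[-0.5,-1,-1],"delta_rot":[0,0,0]},{"slide":[-0.5,-1,-1],"delta_rot":[0,0,0]}]' 30
python3 -m inch '[{"slide":[0,-0.1,0],"delta_rot":[0,0,0]},{"slide":[0,-0.2,0],"delta_rot":[0,0,0]},{"slide":[0,-0.23,0],"delta_rot":[0,0,0]},{"slide":[0,-0.23,0],"delta_rot":[0,0,0]},{"slide":[0,-0.23,0],"delta_rot":[0,0,0]}]'
python3 - <<'E'
from bench import r
from h import *
s=r.get_state();im=r.get_image("wrist");pickle.dump((im,s),open("w2.pkl","wb"))
print(s["position"],s["ee_rot"],abs(s["qd"]).max() if hasattr(s["qd"],"max") else max(map(abs,s["qd"])))
W=wcloud(im,s);img,z=ortho(W,im["frame"],.42,.76,-.17,.17,.001)
S=W.reshape(-1,3);S=S[np.isfinite(S[:,0])]
G=S[(abs(S[:,0]-.63)<.2)&(abs(S[:,1]+.01)<.2)&(S[:,2]>.079)&(S[:,2]<.09)];print(len(G),cv2.minAreaRect((G[:,:2]*1000).astype(np.float32)),np.median(G[:,2]))
img2=cv2.resize(img[:,:,::-1],None,fx=1.7,fy=1.7)
cv2.imwrite("pics/w2.png",img2)
f=im["frame"][:,:,::-1]
cv2.imwrite("pics/w2b.png",f)
E
```

```text
t: 4.32
position: [0.6004, 0.0567, 0.3045]
ee_rot: [0.002, 1.0, -0.0, 0.0]
wrist_force: [0.3, -0.2, 0.4]
width: 0.0298
gripper_force: 0.0
t: 4.95
position: [0.5992, -0.0075, 0.3048]
ee_rot: [-0.001, 1.0, 0.0, -0.0]
wrist_force: [-0.6, -0.4, -0.4]
width: 0.0302
gripper_force: 0.0
[ 0.59923009 -0.00748676  0.30479973] [-7.37650960e-04  9.99999689e-01  2.79234578e-04 -3.53262746e-07] 0.004713743917518927
4522 ((656.5968017578125, -18.32843780517578), (219.31277465820312, 254.20196533203125), 82.1017074584961) 0.08364552708291385
```

View pics/w2b.png

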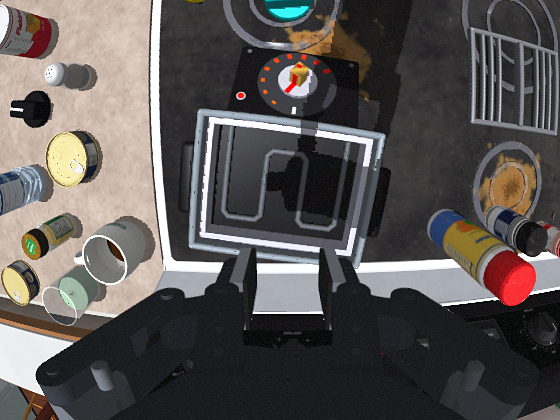

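Wrist view: the trough runs (190–385, 110–270), the spindle is at (298,78) with its red line to the lower left, and the off mark is at (293,110). The knob is at (30,108) with its pointer at the left end. Next I fit the rim.

```bash
python3 - <<'E'
from h import *
im,s=pickle.load(open("w2.pkl","rb"))
W=wcloud(im,s);f=im["frame"].astype(int)
m=(W[...,2]>.077)&(W[...,2]<.091)&(f.min(2)>60)&(abs(W[...,0]-.63)<.14)&(abs(W[...,1]+.01)<.16)
n,l,st,c=cv2.connectedComponentsWithStats(m.astype(np.uint8),connectivity=8)
k=1+np.argmax(st[1:,4]);G=W[l==k];print(st[k],len(G))
print(cv2.minAreaRect((G[:,:2]*1000).astype(np.float32)),np.percentile(G[:,2],[5,50,95]))
# robust: rotate by yaw and use outer/inner edges by percentiles per strip
for yaw in(-5.5,-6,-6.5,-7,-7.5):
    a=np.radians(yaw);M=np.array([[np.cos(a),np.sin(a)],[-np.sin(a),np.cos(a)]]);q=(G[:,:2]-[.63,-.013])@M.T*1000
    print(yaw,[np.percentile(q[:,i],[.5,99.5]).round(1).tolist() for i in(0,1)])
    # edge slopes
    fr=q[(q[:,0]<-70)&(abs(q[:,1])<80)];bk=q[(q[:,0]>70)&(abs(q[:,1])<80)];le=q[(q[:,1]>95)&(abs(q[:,0])<60)];ri=q[(q[:,1]<-95)&(abs(q[:,0])<60)]
    for nm,e,i in(("front",fr,0),("back",bk,0),("left",le,1),("right",ri,1)):
        if len(e)>20: print("  ",nm,len(e),"mean",e[:,i].mean().round(2),"slope deg",np.degrees(np.polyfit(e[:,1-i],e[:,i],1)[0]).round(2))
E
```

```text
[ 189  108  196  161 3628] 3628
((615.8673706054688, -12.877792358398438), (218.00253295898438, 171.24301147460938), 82.47789764404297) [0.08062326 0.08374358 0.08529806]
-5.5 [[-101.9, 69.9], [-110.8, 108.5]]
   front 1083 mean -94.97 slope deg 2.14
   left 655 mean 102.22 slope deg -2.2
   right 685 mean -105.17 slope deg -2.18
-6 [[-101.2, 69.9], [-110.3, 107.9]]
   front 1083 mean -94.95 slope deg 1.66
   left 654 mean 102.19 slope deg -1.76
   right 684 mean -105.18 slope deg -1.76
-6.5 [[-100.4, 69.9], [-109.9, 107.2]]
   front 1080 mean -94.93 slope deg 1.16
   left 651 mean 102.15 slope deg -1.26
   right 683 mean -105.19 slope deg -1.26
-7 [[-99.7, 70.1], [-109.8, 106.8]]
   front 1080 mean -94.91 slope deg 0.67
   left 648 mean 102.11 slope deg -0.76
   right 685 mean -105.2 slope deg -0.77
-7.5 [[-99.2, 70.6], [-109.9, 106.5]]
   front 1083 mean -94.89 slope deg 0.16
   back 23 mean 70.79 slope deg -0.19
   left 648 mean 102.1 slope deg -0.27
   right 686 mean -105.21 slope deg -0.29
```

```bash
cat >> h.py <<'E'
YAW=-7.6;GC=np.array([.6158,-.0128,0])
Rg=R.from_euler("z",YAW,degrees=True)
seat=GC+Rg.apply([-.134,0,.0512])
az=Rg.apply([-.5,0,3**.5/2]);up=Rg.apply([3**.5/2,0,.5]);lf=np.cross(az,up)  # up=towards off mark; lf=axis x up = left
def seatframe(W): # columns: along up, along left, along axis
    return (W-seat)@np.stack([up,lf,az],1)
E
python3 - <<'E'
from h import *
im,s=pickle.load(open("w2.pkl","rb"))
print("seat",seat.round(4))
W=wcloud(im,s);q=seatframe(W)*1000;f=im["frame"].astype(int);hsv=cv2.cvtColor(im["frame"],cv2.COLOR_RGB2HSV)
rad=np.hypot(q[...,0],q[...,1])
red=(f[...,0]>110)&(f[...,1]<70)&(f[...,2]<80)
m=red&(rad<34)
for v,u in np.argwhere(m): print(u,v,q[v,u].round(0),f[v,u],end=" ; ")
ring=(rad<22)&(f.min(2)>150);print("\nwhite",ring.sum(),q[ring].mean(0).round(1))
sh=(q[...,2]>20)&(rad<25)&(q[...,2]<35);print("shaft top",sh.sum(),q[sh].mean(0).round(1),q[sh].max(0).round(1))
wm=(f.min(2)>150)&(rad>25)&(rad<45);print("offmark",q[wm].mean(0).round(1))
c=im["frame"][50:125,245:350,::-1];cv2.imwrite("pics/sp.png",cv2.resize(c,None,fx=6,fy=6,interpolation=cv2.INTER_CUBIC))
E
```

```text
seat [0.483  0.0049 0.0512]
298 64 [-1. -2. 28.] [254  11   0] ; 297 65 [ 3. -3. 30.] [255   0   0] ; 298 65 [ 1. -1. 28.] [252   0   0] ; 299 65 [ 1. -0. 28.] [251   0   0] ; 300 65 [ 0.  1. 27.] [252   0   0] ; 297 66 [ 3. -2. 28.] [245  48  14] ; 298 66 [ 2. -1. 28.] [249   0   0] ; 299 66 [ 3. -0. 29.] [251   0   0] ; 300 66 [ 2.  1. 27.] [251   0   0] ; 301 66 [ 2.  2. 28.] [252   5   0] ; 299 67 [ 5. -0. 29.] [244  31   7] ; 300 67 [ 4.  1. 29.] [251   3   0] ; 293 74 [ 8. -6. 19.] [200  42  12] ; 294 74 [ 8. -5. 18.] [241  33   2] ; 293 75 [ 7. -5. 16.] [183  24  15] ; 294 75 [ 8. -4. 17.] [180   0   3] ; 295 75 [ 8. -3. 17.] [236   0   0] ; 293 76 [ 8. -5. 14.] [183  25   9] ; 294 76 [10. -4. 17.] [184   8   0] ; 295 76 [ 9. -3. 17.] [183   5   0] ; 296 76 [10. -2. 18.] [219   0   0] ; 297 76 [10. -1. 18.] [175  55  21] ; 293 77 [ 8. -5. 13.] [184  19  16] ; 294 77 [ 7. -4. 12.] [185   6   4] ; 295 77 [ 9. -3. 14.] [183  12   0] ; 296 77 [10. -2. 16.] [178   3   0] ; 293 78 [ 8. -5. 10.] [187   6   8] ; 294 78 [ 8. -4. 12.] [186   8   2] ; 295 78 [ 9. -3. 13.] [184   2   1] ;
[... 1873 characters left out ...]
.   1.] [250   0   0] ; 288 89 [17. -9.  0.] [249   0   0] ; 289 89 [18. -8.  1.] [251   3   0] ; 290 89 [17. -7. -0.] [249   0   0] ; 285 90 [ 20. -12.   1.] [252   0   0] ; 286 90 [ 19. -11.   0.] [252   0   0] ; 287 90 [ 19. -10.  -0.] [250   1   0] ; 288 90 [20. -9.  2.] [250   0   0] ; 289 90 [19. -8.  1.] [249   1   0] ; 285 91 [ 20. -12.  -0.] [218  66  71] ; 286 91 [ 21. -11.   1.] [246   0   0] ; 287 91 [ 21. -10.   1.] [254   0   0] ; 288 91 [20. -9. -1.] [253   0   0] ; 289 91 [21. -8.  1.] [244  56  57] ; 287 92 [ 21. -10.  -1.] [235  36  35] ; 288 92 [22. -9.  1.] [243  60  60] ; 
white 392 [ 4.3 -3.4  0.2]
shaft top 162 [ 4.   0.6 24.8] [12.1 10.5 29.5]
offmark [34.6 -0.1 -3.9]
```

View pics/sp.png

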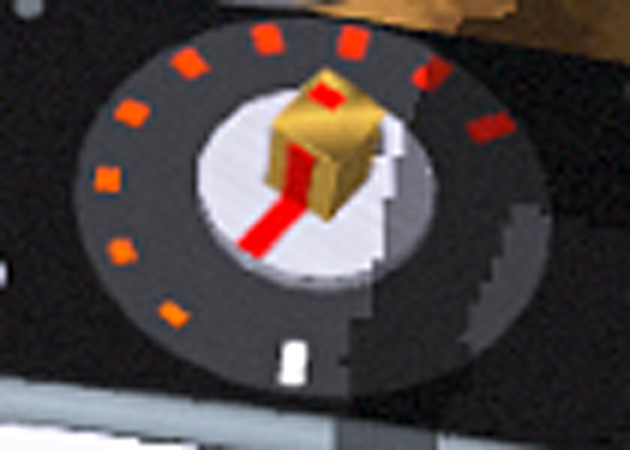

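The frame checks out: the off mark falls on the computed axis. The red index is about 27° clockwise of off. Next I return to the grate and pick it up.

```bash
python3 -m inch '[{"slide":[0.1,0.2,0],"delta_rot":[0,0,0]},{"slide":[0.2,0.4,0],"delta_rot":[0,0,0]},{"slide":[0.3,0.6,0],"delta_rot":[0,0,0]},{"slide":[0.4,0.8,0],"delta_rot":[0,0,0]},{"slide":[0.5,1,0],"delta_rot":[0,0,0]},{"slide":[0.5,1,0],"delta_rot":[0,0,0]},{"slide":[0.5,1,0],"delta_rot":[0,0,0]}]'
python3 -m inch '[{"slide":[0,0.2,0.1],"delta_rot":[0,0,0]},{"slide":[0,0.225,0.3],"delta_rot":[0,0,0]},{"slide":[0,0.225,0.5],"delta_rot":[0,0,0]},{"slide":[0,0.225,0.7],"delta_rot":[0,0,0]},{"slide":[0,0.225,0.85],"delta_rot":[0,0,0]},{"slide":[0,0.225,0.85],"delta_rot":[0,0,0]},{"slide":[0,0.225,0.85],"delta_rot":[0,0,0]}]'
python3 go.py .449 .3602 .0045 90
```

```text
t: 5.88
position: [0.448, 0.2931, 0.3049]
ee_rot: [-0.002, 1.0, 0.0, 0.0]
wrist_force: [0.1, -0.7, 0.6]
width: 0.0303
gripper_force: 0.0
t: 6.75
position: [0.4511, 0.359, 0.052]
ee_rot: [0.0, 1.0, 0.001, 0.002]
wrist_force: [1.2, 0.1, 0.6]
width: 0.0302
gripper_force: 0.0
slide [0.0073, 0.0038, 0.1582] rot [0.0002, 0.0005, -0.0001] rows>= 0.8
```

```bash
python3 -m inch '[{"slide":[0.005,0.004,0.05],"delta_rot":[0,0,0]},{"slide":[0.005,0.004,0.1],"delta_rot":[0,0,0]},{"slide":[0.005,0.004,0.14],"delta_rot":[0,0,0]},{"slide":[0.005,0.004,0.158],"delta_rot":[0,0,0]},{"slide":[0.005,0.004,0.158],"delta_rot":[0,0,0]},{"slide":[0.005,0.004,0.158],"delta_rot":[0,0,0]}]'
python3 -m inch '[{"slide":[0,0,0],"delta_rot":[0,0,0]},{"slide":[0,0,0],"delta_rot":[0,0,0]},{"slide":[0,0,0],"delta_rot":[0,0,0]},{"slide":[0,0,0],"delta_rot":[0,0,0]},{"slide":[0,0,0],"delta_rot":[0,0,0]}]' 2 100
python3 -m inch '[{"slide":[0,0,-0.05],"delta_rot":[0,0,0]},{"slide":[0,0,-0.15],"delta_rot":[0,0,0]},{"slide":[0,0,-0.3],"delta_rot":[0,0,0]},{"slide":[0,0,-0.45],"delta_rot":[0,0,0]},{"slide":[0,0,-0.6],"delta_rot":[0,0,0]},{"slide":[0,0,-0.6],"delta_rot":[0,0,0]},{"slide":[0,0,-0.6],"delta_rot":[0,0,0]}]'
python3 - <<'E'
from bench import r
from h import *
s=r.get_state();im=r.get_image("scene");W=cloud(im).reshape(-1,3);W=W[np.isfinite(W[:,0])]
S=W[(abs(W[:,0]-.449)<.1)&(abs(W[:,1]-.36)<.12)]
print(np.histogram(S[:,2],bins=np.arange(-.01,.3,.02)))
w=r.get_image("wrist");cv2.imwrite("pics/w3.png",w["frame"][:,:,::-1]);pickle.dump((w,s),open("w3.pkl","wb"))
V=wcloud(w,s)-s["position"];V=V.reshape(-1,3);V=V[np.isfinite(V[:,0])];G=V[(abs(V[:,2])<.03)&(abs(V[:,0])<.1)&(abs(V[:,1])<.12)]
print(len(G),cv2.minAreaRect((G[:,:2]*1000).astype(np.float32)));A=np.c_[G[:,:2],np.ones(len(G))];print(np.linalg.lstsq(A,G[:,2],rcond=None)[0])
E
python3 go.py .6158 -.0128 .19 82.4
```

```text
t: 7.5
position: [0.4481, 0.3601, 0.0028]
ee_rot: [-0.0, 1.0, 0.0, 0.0]
wrist_force: [-1.0, 0.2, 0.6]
width: 0.0301
gripper_force: 0.0
t: 8.12
position: [0.4482, 0.3602, 0.0032]
ee_rot: [-0.0, 1.0, 0.0, 0.0]
wrist_force: [-1.6, -0.5, 5.3]
width: 0.0075
gripper_force: 99.4
t: 9.0
position: [0.4464, 0.3591, 0.1802]
ee_rot: [-0.0, 1.0, -0.001, -0.002]
wrist_force: [-0.3, -0.5, -6.2]
width: 0.007
gripper_force: 98.3
(array([3003,    8,    0,    0,    0,    0,    0,    0,    0,  970,  620,
         61,  112,  152,  175]), array([-0.01,  0.01,  0.03,  0.05,  0.07,  0.09,  0.11,  0.13,  0.15,
        0.17,  0.19,  0.21,  0.23,  0.25,  0.27,  0.29]))
41939 ((-13.41646957397461, 0.6058807373046875), (196.0709686279297, 121.21807861328125), 89.97484588623047)
[-6.45425760e-05 -2.21917206e-03  1.08416417e-02]
slide [-0.566, -1.239, -0.0357] rot [-0.0005, -0.0008, 0.0211] rows>= 6.5
```

The grate is held flat at yaw 0, with its centre within 1 mm of the TCP. Next I carry it over the grill.

```bash
python3 -m inch '[{"slide":[0,-0.15,-0.05],"delta_rot":[0,0,0]},{"slide":[-0.05,-0.3,-0.1],"delta_rot":[0,0,0]},{"slide":[-0.1,-0.45,-0.1],"delta_rot":[0,0,0]},{"slide":[-0.2,-0.6,-0.1],"delta_rot":[0,0,0.01]},{"slide":[-0.3,-0.75,-0.1],"delta_rot":[0,0,0.0211]},{"slide":[-0.42,-0.9,-0.1],"delta_rot":[0,0,0.0211]},{"slide":[-0.5,-1,-0.1],"delta_rot":[0,0,0.0211]},{"slide":[-0.564,-1,-0.1],"delta_rot":[0,0,0.0211]},{"slide":[-0.564,-1,-0.1],"delta_rot":[0,0,0.0211]},{"slide":[-0.564,-1,-0.1],"delta_rot":[0,0,0.0211]}]'
python3 go.py .615 -.0131 .12 82.4
```

```text
t: 10.35
position: [0.6156, 0.0604, 0.2108]
ee_rot: [0.066, 0.998, 0.0, -0.002]
wrist_force: [-0.1, 0.1, -4.9]
width: 0.0075
gripper_force: 99.0
slide [-0.0312, -0.243, 0.3024] rot [-0.0, -0.0006, 0.0001] rows>= 1.9
```

```bash
python3 -m inch '[{"slide":[-0.01,-0.08,0],"delta_rot":[0,0,0]},{"slide":[-0.02,-0.16,0.05],"delta_rot":[0,0,0]},{"slide":[-0.031,-0.243,0.15],"delta_rot":[0,0,0]},{"slide":[-0.031,-0.243,0.25],"delta_rot":[0,0,0]},{"slide":[-0.031,-0.243,0.302],"delta_rot":[0,0,0]},{"slide":[-0.031,-0.243,0.302],"delta_rot":[0,0,0]},{"slide":[-0.031,-0.243,0.302],"delta_rot":[0,0,0]},{"slide":[-0.031,-0.243,0.302],"delta_rot":[0,0,0]}]'
cat > chk.py <<'E'
from bench import r
from h import *
import sys
s=r.get_state();w=r.get_image("wrist");cv2.imwrite(f"pics/{sys.argv[1]}.png",w["frame"][:,:,::-1]);pickle.dump((w,s),open(sys.argv[1]+".pkl","wb"))
print(s["position"],R.from_quat(s["ee_rot"]).as_matrix()[:,1].round(4))
zb=float(sys.argv[2])
V=wcloud(w,s);V=V.reshape(-1,3);V=V[np.isfinite(V[:,0])];
q=Rg.inv().apply(V-GC)*1000
G=q[(abs(q[:,2]-zb-12)<6)&(abs(q[:,0])<90)&(abs(q[:,1])<120)]
print("grate",len(G),cv2.minAreaRect(G[:,:2].astype(np.float32)),np.percentile(G[:,2],[5,50,95]))
for y0 in(-90,-40,40,90): 
    e=G[(abs(G[:,1]-y0)<10)];print(y0,np.percentile(e[:,0],[.5]),len(e))
m=q[(q[:,2]>78)&(q[:,2]<89)&(q[:,0]<-78)&(q[:,0]>-92)&(abs(q[:,1])<90)];print("front rim x",len(m),np.percentile(m[:,0],[1,50,99]))
E
python3 chk.py w4 117
```

```text
t: 11.35
position: [0.6177, -0.0135, 0.1235]
ee_rot: [0.066, 0.998, -0.0, 0.001]
wrist_force: [0.7, -0.3, -4.9]
width: 0.0072
gripper_force: 99.0
[ 0.61765118 -0.01351547  0.12353051] [ 1.315e-01  9.913e-01 -3.000e-04]
grate 31138 ((-11.446426391601562, 0.07184600830078125), (195.9568634033203, 121.66444396972656), 89.9345474243164) [126.89804494 133.66897197 134.84009502]
-90 [-71.70586296] 4281
-40 [-71.97681821] 3278
40 [-71.96119613] 3306
90 [-71.78584706] 4303
front rim x 3789 [-85.43080041 -81.57067059 -78.06552999]
```

View pics/w4.png

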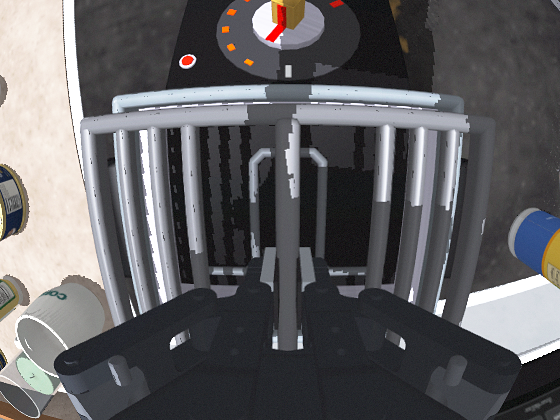

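Wrist view: the grate sits over the pocket, laterally centred and aligned to 0.1°, but about 2.7 mm too far back. I correct that and lower to just above the rim.

```bash
python3 -m inch '[{"slide":[0.009,0,0.03],"delta_rot":[0,0,0]},{"slide":[0.009,0,0.06],"delta_rot":[0,0,0]},{"slide":[0.009,0,0.09],"delta_rot":[0,0,0]},{"slide":[0.009,0,0.1],"delta_rot":[0,0,0]},{"slide":[0.009,0,0.1],"delta_rot":[0,0,0]},{"slide":[0.009,0,0.1],"delta_rot":[0,0,0]}]'
python3 chk.py w5 90
```

```text
t: 12.15
position: [0.6143, -0.0133, 0.0922]
ee_rot: [0.066, 0.998, -0.0, 0.0]
wrist_force: [0.2, 0.1, -5.1]
width: 0.0074
gripper_force: 99.0
[ 0.61428134 -0.01334486  0.09222934] [ 1.320e-01  9.913e-01 -1.000e-04]
grate 34655 ((-15.307624816894531, -0.17993927001953125), (196.27867126464844, 121.19677734375), 89.87640380859375) [ 97.51388309 102.78487933 104.35705271]
-90 [-75.52972826] 4276
-40 [-75.74059443] 3749
40 [-75.3060956] 3739
90 [-75.14058761] 4205
front rim x 5394 [-85.66130099 -81.60979871 -78.06145864]
```

```bash
python3 -m inch '[{"slide":[-0.002,0,0.02],"delta_rot":[0,0,0]},{"slide":[-0.002,0,0.04],"delta_rot":[0,0,0]},{"slide":[-0.002,0,0.06],"delta_rot":[0,0,0]},{"slide":[-0.002,0,0.075],"delta_rot":[0,0,0]},{"slide":[-0.002,0,0.075],"delta_rot":[0,0,0]}]'
python3 -m inch '[{"slide":[0,0,0.004],"delta_rot":[0,0,0]},{"slide":[0,0,0.008],"delta_rot":[0,0,0]},{"slide":[0,0,0.011],"delta_rot":[0,0,0]},{"slide":[0,0,0.011],"delta_rot":[0,0,0]}]'
```

```text
t: 12.82
position: [0.614, -0.0133, 0.0686]
ee_rot: [0.066, 0.998, 0.0, -0.001]
wrist_force: [-0.4, 0.0, -5.1]
width: 0.0077
gripper_force: 99.0
t: 13.32
position: [0.6145, -0.0133, 0.066]
ee_rot: [0.066, 0.998, -0.0, -0.0]
wrist_force: [-0.1, 0.3, -4.8]
width: 0.0074
gripper_force: 99.0
```

```bash
python3 -m inch '[{"slide":[0,0,0.003],"delta_rot":[0,0,0]},{"slide":[0,0,0.006],"delta_rot":[0,0,0]},{"slide":[0,0,0.006],"delta_rot":[0,0,0]}]'
python3 -m inch '[{"slide":[0,0,0.002],"delta_rot":[0,0,0]},{"slide":[0,0,0.004],"delta_rot":[0,0,0]},{"slide":[0,0,0.004],"delta_rot":[0,0,0]}]'
```

```text
t: 13.7
position: [0.6146, -0.0134, 0.0652]
ee_rot: [0.066, 0.998, -0.0, 0.0]
wrist_force: [-4.8, 1.5, 4.8]
width: 0.0072
gripper_force: 100.5
t: 14.08
position: [0.6147, -0.0134, 0.0652]
ee_rot: [0.066, 0.998, -0.0, -0.0]
wrist_force: [-9.6, 1.0, 13.0]
width: 0.0073
gripper_force: 101.7
```

Contact at TCP z 0.0652, so the underside is at 0.062, on the ledge. I release, rise and check.

```bash
python3 -m inch '[{"slide":[0,0,-0.004],"delta_rot":[0,0,0]},{"slide":[0,0,-0.004],"delta_rot":[0,0,0]},{"slide":[0,0,-0.004],"delta_rot":[0,0,0]},{"slide":[0,0,-0.05],"delta_rot":[0,0,0]},{"slide":[0,0,-0.15],"delta_rot":[0,0,0]},{"slide":[0,0,-0.35],"delta_rot":[0,0,0]},{"slide":[0.05,0,-0.55],"delta_rot":[0,0,0]},{"slide":[0.1,0,-0.6],"delta_rot":[0,0,0]},{"slide":[0.1,0,-0.6],"delta_rot":[0,0,0]},{"slide":[0.1,0,-0.6],"delta_rot":[0,0,0]}]' 30
python3 chk.py w6 64
python3 - <<'E'
from h import *
w,s=pickle.load(open("w6.pkl","rb"));V=wcloud(w,s);f=w["frame"].astype(int);q=Rg.inv().apply(V.reshape(-1,3)-GC)*1000
G=q[np.isfinite(q[:,0])];G=G[(G[:,2]>70)&(G[:,2]<79)&(abs(G[:,0])<76)&(abs(G[:,1])<99)]
A=np.c_[G[:,:2],np.ones(len(G))];c=np.linalg.lstsq(A,G[:,2],rcond=None)[0];print("tilt",c,np.percentile(G[:,2],[5,50,95]))
for a in(-60,0,60):
  for b in(-70,70):
    e=G[(abs(G[:,0]-a)<14)&(abs(G[:,1]-b)<28)];print(a,b,len(e),np.percentile(e[:,2],70).round(1) if len(e) else 0)
# spindle: red line on collar
Q=seatframe(V)*1000;rad=np.hypot(Q[...,0],Q[...,1]);m=(f[...,0]>150)&(f[...,1]<70)&(f[...,2]<80)&(rad<24)&(rad>11)&(abs(Q[...,2])<4)
P=Q[m];print("red",m.sum(),P.mean(0),"ang",np.degrees(np.arctan2(P[:,1].mean(),P[:,0].mean())),"slope",np.degrees(np.arctan(np.polyfit(P[:,0],P[:,1],1)[0])))
t=Q[(Q[...,2]>25)&(Q[...,2]<31)&(rad<14)];print("top",len(t),t.mean(0))
E
```

```text
t: 15.32
position: [0.5845, -0.0093, 0.2419]
ee_rot: [0.066, 0.998, 0.0, -0.001]
wrist_force: [0.4, 0.0, 0.0]
width: 0.0299
gripper_force: 0.0
[ 0.58446186 -0.00933286  0.24187182] [1.321e-01 9.912e-01 2.000e-04]
grate 13746 ((-5.521026611328125, 0.0380859375), (240.11875915527344, 168.97523498535156), 89.85783386230469) [71.04711516 75.85232903 81.21565567]
-90 [-85.33116736] 1814
-40 [-89.64177141] 1063
40 [-89.56005637] 1029
90 [-85.23467502] 1552
front rim x 1578 [-85.78349036 -82.04647934 -78.07899807]
tilt [-1.57115697e-03 -2.77633501e-04  7.55941480e+01] [72.4296768  75.94115761 77.42951866]
-60 -70 1005 76.5
-60 70 1012 76.5
0 -70 692 76.4
0 70 720 76.4
60 -70 341 76.6
60 70 350 76.6
red 58 [15.61793214 -7.76052268  0.94837065] ang -26.42269972652088 slope -22.17760400557819
top 102 [ 2.35269516  0.73596195 27.50187637]
```

The grate is seated flat: its top is at 76.5 mm at all six sampled spots. Now the knob.

```bash
python3 go.py .475 -.29 .26 -12.5;python3 go.py .475 -.46 .26 -12.5; python3 - <<'E'
from h import *
d=pickle.load(open("d0.pkl","rb"));W=cloud(d["scene"]).reshape(-1,3);W=W[np.isfinite(W[:,0])]
for nm,c in(("can",(.36,-.43)),("shaker",(.445,-.33)),("bottle",(.61,-.455)),("tin",(.575,-.34))):
    S=W[(np.hypot(W[:,0]-c[0],W[:,1]-c[1])<.05)&(W[:,2]>.02)];print(nm,S.min(0).round(3),S.max(0).round(3))
E
```

```text
slide [0.2377, -0.9756, -0.0618] rot [-0.0003, -0.0004, 0.2636] rows>= 8.9
slide [0.1628, -1.5373, -0.0622] rot [-0.0003, -0.0004, 0.2636] rows>= 8.9
can [ 0.318 -0.472  0.02 ] [ 0.395 -0.397  0.114]
shaker [ 0.423 -0.35   0.02 ] [ 0.46  -0.31   0.088]
bottle [ 0.576 -0.491  0.02 ] [ 0.634 -0.424  0.205]
tin [ 0.529 -0.387  0.02 ] [ 0.618 -0.301  0.041]
```

```bash
python3 -m inch '[{"slide":[0.03,-0.1,-0.06],"delta_rot":[0,0,0.029]},{"slide":[0.06,-0.2,-0.06],"delta_rot":[0,0,0.058]},{"slide":[0.09,-0.3,-0.06],"delta_rot":[0,0,0.087]},{"slide":[0.12,-0.42,-0.06],"delta_rot":[0,0,0.116]},{"slide":[0.15,-0.54,-0.06],"delta_rot":[0,0,0.145]},{"slide":[0.18,-0.66,-0.06],"delta_rot":[0,0,0.174]},{"slide":[0.21,-0.78,-0.06],"delta_rot":[0,0,0.203]},{"slide":[0.23,-0.9,-0.06],"delta_rot":[0,0,0.232]},{"slide":[0.238,-0.976,-0.06],"delta_rot":[0,0,0.26]},{"slide":[0.238,-0.976,-0.06],"delta_rot":[0,0,0.2636]},{"slide":[0.238,-0.976,-0.06],"delta_rot":[0,0,0.2636]}]' 44
python3 go.py .475 -.465 .24 -12.5
```

```text
t: 16.75
position: [0.4754, -0.2894, 0.26]
ee_rot: [0.779, 0.627, 0.0, -0.001]
wrist_force: [0.2, 0.1, 0.4]
width: 0.0445
gripper_force: 0.0
slide [-0.572, 0.1241, 0.0656] rot [-0.0002, -0.0002, 0.0004] rows>= 2.8
```

```bash
python3 -m inch '[{"slide":[-0.19,0.04,0.02],"delta_rot":[0,0,0]},{"slide":[-0.38,0.08,0.04],"delta_rot":[0,0,0]},{"slide":[-0.57,0.124,0.06],"delta_rot":[0,0,0]},{"slide":[-0.57,0.124,0.06],"delta_rot":[0,0,0]},{"slide":[-0.57,0.124,0.06],"delta_rot":[0,0,0]},{"slide":[-0.57,0.124,0.06],"delta_rot":[0,0,0]}]'
python3 - <<'E'
from bench import r
from h import *
s=r.get_state();w=r.get_image("wrist");pickle.dump((w,s),open("w7.pkl","wb"))
V=wcloud(w,s);f=w["frame"].astype(int);F=V.reshape(-1,3);c=f.reshape(-1,3)
near=(np.hypot(F[:,0]-.473,F[:,1]+.435)<.055)
rect=lambda S:cv2.minAreaRect((S[:,:2]*1000).astype(np.float32))
print("all",rect(F[near&(F[:,2]>.002)&(F[:,2]<.06)]))
S=F[near&(F[:,2]>.034)&(F[:,2]<.06)];print("bar",len(S),rect(S),np.percentile(S[:,2],[5,50,95]))
S=F[near&(F[:,2]>.0)&(F[:,2]<.0135)];print("skirt",len(S),rect(S),np.percentile(S[:,2],[5,50,95]))
S=F[near&(F[:,2]>.004)&(F[:,2]<.06)&(c.min(1)>150)];print("white",len(S),rect(S),S.mean(0))
S=F[near&(F[:,2]<.0)];print("table",np.median(S[:,2]))
cv2.imwrite("pics/w7.png",w["frame"][:,:,::-1])
E
```

```text
t: 17.5
position: [0.4756, -0.4636, 0.2437]
ee_rot: [0.779, 0.627, 0.0, 0.0]
wrist_force: [-0.1, 0.4, 0.0]
width: 0.0443
gripper_force: 0.0
all ((484.36102294921875, -431.8042907714844), (61.56611633300781, 63.392696380615234), 32.34434509277344)
bar 1432 ((484.1355285644531, -431.6593017578125), (61.439353942871094, 27.154726028442383), 77.92750549316406) [0.03860287 0.04058391 0.0419521 ]
skirt 938 ((484.783203125, -428.4666748046875), (58.277042388916016, 62.34310531616211), 80.73738098144531) [0.0074607  0.01014631 0.01152594]
white 1 ((484.7913818359375, -426.5972900390625), (0.0, 0.0), 0.0) [ 0.48479137 -0.4265973   0.04122368]
table -0.00462599021382501
```

View pics/w7.png

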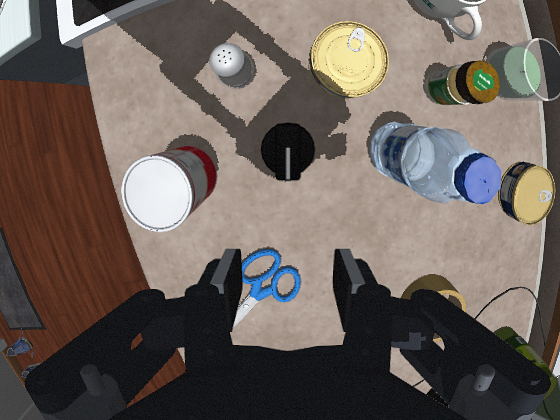

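Wrist view: the knob is centred at (287,150) and its white pointer line runs towards image-down (-y). Bar centre is (0.4841, -0.4317), axis at -102.1°. Next I grasp it.

```bash
python3 go.py .4841 -.4317 .0115 -12.1
```

```text
slide [0.111, 0.0045, 0.7746] rot [0.0001, 0.0001, -0.0007] rows>= 3.8
```

```bash
python3 -m inch '[{"slide":[0.11,0.0045,0],"delta_rot":[0,0,-0.0008]},{"slide":[0.11,0.0045,0.15],"delta_rot":[0,0,-0.0008]},{"slide":[0.11,0.0045,0.3],"delta_rot":[0,0,-0.0008]},{"slide":[0.11,0.0045,0.45],"delta_rot":[0,0,-0.0008]},{"slide":[0.11,0.0045,0.57],"delta_rot":[0,0,-0.0008]},{"slide":[0.11,0.0045,0.63],"delta_rot":[0,0,-0.0008]},{"slide":[0.11,0.0045,0.63],"delta_rot":[0,0,-0.0008]},{"slide":[0.11,0.0045,0.63],"delta_rot":[0,0,-0.0008]}]'
python3 go.py .4841 -.4317 .0115 -12.1
```

```text
t: 18.55
position: [0.4842, -0.4343, 0.0563]
ee_rot: [0.778, 0.628, -0.0, 0.002]
wrist_force: [-0.3, -0.6, 0.8]
width: 0.0438
gripper_force: 0.0
slide [0.0088, -0.0025, 0.1491] rot [0.0004, 0.0004, -0.0002] rows>= 0.7
```

```bash
python3 -m inch '[{"slide":[0.008,-0.0025,0.04],"delta_rot":[0,0,0]},{"slide":[0.008,-0.0025,0.08],"delta_rot":[0,0,0]},{"slide":[0.008,-0.0025,0.12],"delta_rot":[0,0,0]},{"slide":[0.008,-0.0025,0.148],"delta_rot":[0,0,0]},{"slide":[0.008,-0.0025,0.148],"delta_rot":[0,0,0]},{"slide":[0.008,-0.0025,0.148],"delta_rot":[0,0,0]}]'
python3 -m inch '[{"slide":[0,0,0],"delta_rot":[0,0,0]},{"slide":[0,0,0],"delta_rot":[0,0,0]},{"slide":[0,0,0],"delta_rot":[0,0,0]},{"slide":[0,0,0],"delta_rot":[0,0,0]},{"slide":[0,0,0],"delta_rot":[0,0,0]}]' 20 100
```

```text
t: 19.3
position: [0.4831, -0.431, 0.0099]
ee_rot: [0.778, 0.628, -0.0, 0.0]
wrist_force: [0.1, -1.5, 1.1]
width: 0.0443
gripper_force: 0.0
t: 19.92
position: [0.4834, -0.4314, 0.0105]
ee_rot: [0.778, 0.628, -0.0, 0.001]
wrist_force: [0.3, -0.0, 6.3]
width: 0.0266
gripper_force: 99.0
```

```bash
cat > gk.py <<'E'
# gk.py h_mm theta_deg [du dl mm] [yaw corr]: pose with knob h above seat, pointer theta clockwise of off
import sys
from h import *
from go import rel
from bench import r
a=[float(v) for v in sys.argv[1:]]+[0]*3
th=np.radians(a[1]);kx=np.cos(th)*up-np.sin(th)*lf
M=np.stack([-kx,np.cross(-az,-kx),-az],1)
rel(r.get_state(),seat+az*(.0155+a[0]/1000)+up*a[2]/1000+lf*a[3]/1000,R.from_matrix(M))
E
python3 -m inch '[{"slide":[0,0,-0.05],"delta_rot":[0,0,0]},{"slide":[0,0,-0.2],"delta_rot":[0,0,0]},{"slide":[0,0,-0.35],"delta_rot":[0,0,0]},{"slide":[0,0,-0.5],"delta_rot":[0,0,0]},{"slide":[0,0,-0.65],"delta_rot":[0,0,0]},{"slide":[0,0,-0.75],"delta_rot":[0,0,0]},{"slide":[0,0,-0.75],"delta_rot":[0,0,0]},{"slide":[0,0,-0.75],"delta_rot":[0,0,0]}]'
python3 go.py .43 -.2 .24 60;  python3 gk.py 90 26.5
```

```text
t: 20.92
position: [0.4823, -0.4299, 0.2326]
ee_rot: [0.778, 0.628, 0.0, -0.002]
wrist_force: [-0.5, 0.6, -1.7]
width: 0.0264
gripper_force: 98.4
slide [0.7123, -0.3323, -0.0223] rot [-0.0001, -0.0005, -0.2005] rows>= 6.7
slide [1.4025, -0.4785, 0.3042] rot [-0.0771, -0.0439, -0.1846] rows>= 7.3
```

```bash
python3 -m inch '[{"slide":[0.1,-0.05,-0.02],"delta_rot":[0,0,-0.029]},{"slide":[0.2,-0.1,-0.02],"delta_rot":[0,0,-0.058]},{"slide":[0.3,-0.15,-0.02],"delta_rot":[0,0,-0.087]},{"slide":[0.4,-0.2,-0.02],"delta_rot":[0,0,-0.116]},{"slide":[0.5,-0.25,-0.02],"delta_rot":[0,0,-0.145]},{"slide":[0.6,-0.3,-0.02],"delta_rot":[0,0,-0.174]},{"slide":[0.71,-0.33,-0.02],"delta_rot":[0,0,-0.2]},{"slide":[0.71,-0.33,-0.02],"delta_rot":[0,0,-0.2]},{"slide":[0.71,-0.33,-0.02],"delta_rot":[0,0,-0.2]}]'
python3 gk.py 90 26.5
```

```text
t: 22.05
position: [0.4306, -0.2016, 0.2393]
ee_rot: [0.261, 0.965, 0.0, -0.001]
wrist_force: [0.6, -0.4, -1.2]
width: 0.0266
gripper_force: 98.6
slide [0.3578, 0.6147, 0.3231] rot [-0.0347, -0.0761, 0.0104] rows>= 3.7
```

```bash
python3 -m inch '[{"slide":[0.09,0.15,0.02],"delta_rot":[-0.0087,-0.019,0.0026]},{"slide":[0.18,0.31,0.08],"delta_rot":[-0.0174,-0.038,0.0052]},{"slide":[0.27,0.46,0.18],"delta_rot":[-0.026,-0.057,0.0078]},{"slide":[0.3578,0.6147,0.28],"delta_rot":[-0.0347,-0.0761,0.0104]},{"slide":[0.3578,0.6147,0.323],"delta_rot":[-0.0347,-0.0761,0.0104]},{"slide":[0.3578,0.6147,0.323],"delta_rot":[-0.0347,-0.0761,0.0104]},{"slide":[0.3578,0.6147,0.323],"delta_rot":[-0.0347,-0.0761,0.0104]}]'
python3 gk.py 45 26.5
python3 - <<'E'
from bench import r
from h import *
s=r.get_state();w=r.get_image("wrist");pickle.dump((w,s),open("w8.pkl","wb"))
f=w["frame"].copy();T=np.array(w["tool_from_camera"]);K=w["K"]
def proj(P):
    p=R.from_quat(s["ee_rot"]).inv().apply(np.atleast_2d(P)-s["position"]);p=(p-T[:3,3])@T[:3,:3]
    rr=np.hypot(p[:,0],p[:,1]);t=np.arctan2(rr,p[:,2]);return np.c_[p[:,0]/rr*t*K[0,0]+K[0,2],p[:,1]/rr*t*K[1,1]+K[1,2]]
for u,v in proj([seat+up*.03*np.cos(a)+lf*.03*np.sin(a) for a in np.linspace(0,6.28,12)]): cv2.circle(f,(int(u),int(v)),2,(0,255,0),-1)
cv2.imwrite("pics/w8.png",f[:,:,::-1])
V=wcloud(w,s);Q=seatframe(V)*1000;g=w["frame"].astype(int);rad=np.hypot(Q[...,0],Q[...,1]);m=(g[...,0]>130)&(g[...,1]<60)&(g[...,2]<80)&(rad<25)&(rad>11)&(abs(Q[...,2])<4);P=Q[m];print(m.sum(),P.mean(0) if m.sum() else "")
E
```

```text
t: 22.92
position: [0.4324, 0.0104, 0.1454]
ee_rot: [0.283, 0.923, 0.042, 0.257]
wrist_force: [0.2, -0.4, -0.8]
width: 0.0266
gripper_force: 98.8
slide [0.0116, -0.0007, 0.1549] rot [0.0001, 0.0006, -0.0001] rows>= 0.7
0
```

View pics/w8.png

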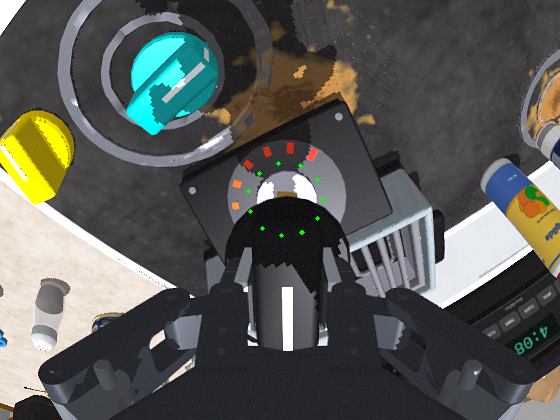

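Wrist view: the knob is in the fingers over the spindle, its pointer line on the image-down side (uphill, right), and the dial ring matches my projected circle. Next I align at 45 mm, then insert.

```bash
python3 -m inch '[{"slide":[0.01,-0.0007,0.05],"delta_rot":[0,0,0]},{"slide":[0.0116,-0.0007,0.1],"delta_rot":[0,0,0]},{"slide":[0.0116,-0.0007,0.155],"delta_rot":[0,0,0]},{"slide":[0.0116,-0.0007,0.155],"delta_rot":[0,0,0]},{"slide":[0.0116,-0.0007,0.155],"delta_rot":[0,0,0]},{"slide":[0.0116,-0.0007,0.155],"delta_rot":[0,0,0]}]'
python3 gk.py 24 26.5
```

```text
t: 23.72
position: [0.4522, 0.01, 0.103]
ee_rot: [0.283, 0.923, 0.042, 0.257]
wrist_force: [-0.3, -0.2, -0.5]
width: 0.0266
gripper_force: 98.8
slide [-0.0044, -0.0013, 0.0697] rot [0.0002, 0.0005, 0.0002] rows>= 0.3
```

```bash
python3 -m inch '[{"slide":[-0.0044,-0.0013,0.02],"delta_rot":[0,0,0]},{"slide":[-0.0044,-0.0013,0.045],"delta_rot":[0,0,0]},{"slide":[-0.0044,-0.0013,0.07],"delta_rot":[0,0,0]},{"slide":[-0.0044,-0.0013,0.07],"delta_rot":[0,0,0]},{"slide":[-0.0044,-0.0013,0.07],"delta_rot":[0,0,0]}]'
python3 gk.py 14 26.5
```

```text
t: 24.35
position: [0.4628, 0.008, 0.084]
ee_rot: [0.283, 0.924, 0.042, 0.256]
wrist_force: [0.1, 0.4, -0.3]
width: 0.0266
gripper_force: 98.8
slide [-0.0044, 0.0008, 0.0305] rot [0.0001, 0.0002, 0.0002] rows>= 0.1
```

```bash
python3 -m inch '[{"slide":[-0.003,0,0.01],"delta_rot":[0,0,0]},{"slide":[-0.003,0,0.02],"delta_rot":[0,0,0]},{"slide":[-0.003,0,0.03],"delta_rot":[0,0,0]},{"slide":[-0.003,0,0.03],"delta_rot":[0,0,0]}]'
python3 gk.py 0 26.5; python3 gk.py 14 26.5
```

```text
t: 24.85
position: [0.4678, 0.0069, 0.0765]
ee_rot: [0.283, 0.924, 0.042, 0.256]
wrist_force: [-0.9, 0.8, -0.9]
width: 0.0266
gripper_force: 99.1
slide [-0.0016, 0.0011, 0.0467] rot [0.0001, 0.0002, 0.0002] rows>= 0.2
slide [-0.0017, 0.0011, 0.0001] rot [0.0001, 0.0002, 0.0002] rows>= 0.0
```

```bash
python3 -m inch '[{"slide":[0,0,0.012],"delta_rot":[0,0,0]},{"slide":[0,0,0.024],"delta_rot":[0,0,0]},{"slide":[0,0,0.036],"delta_rot":[0,0,0]},{"slide":[0,0,0.043],"delta_rot":[0,0,0]},{"slide":[0,0,0.043],"delta_rot":[0,0,0]}]'
python3 -m inch '[{"slide":[0,0,0.003],"delta_rot":[0,0,0]},{"slide":[0,0,0.006],"delta_rot":[0,0,0]},{"slide":[0,0,0.006],"delta_rot":[0,0,0]}]'
python3 gk.py 0 26.5
```

```text
t: 25.48
position: [0.4742, 0.006, 0.0653]
ee_rot: [0.283, 0.924, 0.042, 0.256]
wrist_force: [-1.3, 1.6, -1.9]
width: 0.0266
gripper_force: 99.0
t: 25.85
position: [0.4749, 0.006, 0.0643]
ee_rot: [0.282, 0.924, 0.042, 0.256]
wrist_force: [-13.8, 1.5, 11.8]
width: 0.0265
gripper_force: 101.5
slide [-0.0016, 0.0007, -0.0004] rot [0.0001, 0.0001, 0.0003] rows>= 0.0
```

Home: contact at h = -0.1 mm with about 17 N along the axis. Next I turn counter-clockwise towards off, watching the moment, since bore play lets the knob lead the spindle.

```bash
cat > tq.py <<'E'
from bench import r
from h import *
s=r.get_state();Rm=R.from_quat(s["ee_rot"]).as_matrix();k=-Rm[:,0]
print("theta",np.degrees(np.arctan2(-k@lf,k@up)).round(2),"Mz about axis",(np.array(s["torque"])@az).round(3),"axial F",(np.array(s["wrist_force"])@az).round(1),"h mm,off",(seatframe(np.array(s["position"]))*1000-[0,0,15.5]).round(2))
E
python3 tq.py
python3 -m inch '[{"slide":[0,0,-0.003],"delta_rot":[0,0,-0.01]},{"slide":[0,0,-0.003],"delta_rot":[0,0,-0.02]},{"slide":[0,0,-0.003],"delta_rot":[0,0,-0.03]},{"slide":[0,0,-0.003],"delta_rot":[0,0,-0.04]},{"slide":[0,0,-0.003],"delta_rot":[0,0,-0.05]},{"slide":[0,0,-0.003],"delta_rot":[0,0,-0.05]}]'
python3 tq.py
python3 -m inch '[{"slide":[0,0,0],"delta_rot":[0,0,-0.01]},{"slide":[0,0,0],"delta_rot":[0,0,-0.02]},{"slide":[0,0,0],"delta_rot":[0,0,-0.024]},{"slide":[0,0,0],"delta_rot":[0,0,-0.024]}]'
python3 tq.py
```

```text
theta 26.38 Mz about axis -0.036 axial F 17.1 h mm,off [-0.51  0.03 -0.12]
t: 26.6
position: [0.4742, 0.0061, 0.0644]
ee_rot: [0.135, 0.956, 0.002, 0.259]
wrist_force: [-5.4, 0.8, -0.7]
width: 0.0265
gripper_force: 99.1
theta 8.45 Mz about axis 0.003 axial F 2.1 h mm,off [-1.11 -0.02  0.33]
t: 27.1
position: [0.4742, 0.006, 0.0643]
ee_rot: [0.063, 0.964, -0.017, 0.258]
wrist_force: [-4.6, -0.8, -1.0]
width: 0.0264
gripper_force: 99.1
theta -0.16 Mz about axis -0.052 axial F 1.3 h mm,off [-1.12 -0.09  0.3 ]
```

```bash
for i in 1; do python3 -m inch '[{"slide":[0,0,0],"delta_rot":[0,0,-0.006]},{"slide":[0,0,0],"delta_rot":[0,0,-0.01]},{"slide":[0,0,0],"delta_rot":[0,0,-0.01]}]' >/dev/null; python3 tq.py; done
python3 -m inch '[{"slide":[0,0,0],"delta_rot":[0,0,-0.006]},{"slide":[0,0,0],"delta_rot":[0,0,-0.006]}]' >/dev/null; python3 tq.py
python3 -m inch '[{"slide":[0,0,0],"delta_rot":[0,0,-0.005]},{"slide":[0,0,0],"delta_rot":[0,0,-0.005]}]' >/dev/null; python3 tq.py
```

```text
theta -3.76 Mz about axis -0.038 axial F 1.5 h mm,off [-1.12 -0.1   0.31]
theta -5.92 Mz about axis -0.008 axial F 2.5 h mm,off [-1.12 -0.14  0.29]
theta -7.72 Mz about axis -0.03 axial F 2.0 h mm,off [-1.1  -0.14  0.3 ]
```

```bash

python3 -m inch '[{"slide":[0,0,0],"delta_rot":[0,0,-0.004]},{"slide":[0,0,0],"delta_rot":[0,0,-0.004]}]' >/dev/null; python3 tq.py
python3 -m inch '[{"slide":[0,0,0],"delta_rot":[0,0,-0.004]},{"slide":[0,0,0],"delta_rot":[0,0,-0.004]}]' >/dev/null; python3 tq.py; python3 tq.py
```

```text
theta -9.14 Mz about axis -0.12 axial F 2.0 h mm,off [-1.13 -0.15  0.29]
theta -10.54 Mz about axis -0.334 axial F 1.9 h mm,off [-1.17 -0.17  0.26]
theta -10.54 Mz about axis -0.334 axial F 1.9 h mm,off [-1.17 -0.17  0.26]
```

The stop is found near -8.5°, which is the bore play, so the spindle is at off. I turn the knob back so the pointer is at the mark, press home again and release.

```bash

python3 -m inch '[{"slide":[-0.001,0,0],"delta_rot":[0,0,0.01]},{"slide":[-0.002,0,0],"delta_rot":[0,0,0.02]},{"slide":[-0.002,0,0],"delta_rot":[0,0,0.0293]},{"slide":[-0.002,0,0],"delta_rot":[0,0,0.0293]},{"slide":[-0.002,0,0],"delta_rot":[0,0,0.0293]}]' >/dev/null; python3 tq.py
python3 -m inch '[{"slide":[0,0,0.002],"delta_rot":[0,0,0]},{"slide":[0,0,0.004],"delta_rot":[0,0,0]},{"slide":[0,0,0.004],"delta_rot":[0,0,0]}]' >/dev/null; python3 tq.py
```

```text
theta -0.13 Mz about axis -0.017 axial F -1.3 h mm,off [-0.21 -0.04  0.32]
theta -0.18 Mz about axis -0.131 axial F 28.6 h mm,off [-0.09  0.17 -0.2 ]
```

```bash

python3 -m inch '[{"slide":[0,0,-0.003],"delta_rot":[0,0,0]},{"slide":[0,0,-0.003],"delta_rot":[0,0,0]}]' >/dev/null; python3 tq.py
python3 -m inch '[{"slide":[0,0,0],"delta_rot":[0,0,0]},{"slide":[0,0,0],"delta_rot":[0,0,0]},{"slide":[0,0,0],"delta_rot":[0,0,0]},{"slide":[0,0,0],"delta_rot":[0,0,0]},{"slide":[0,0,-0.05],"delta_rot":[0,0,0]},{"slide":[0,0,-0.15],"delta_rot":[0,0,0]},{"slide":[0,0,-0.3],"delta_rot":[0,0,0]},{"slide":[0,0,-0.45],"delta_rot":[0,0,0]},{"slide":[0,0,-0.45],"delta_rot":[0,0,0]},{"slide":[0,0,-0.45],"delta_rot":[0,0,0]}]' 46
python3 - <<'E'
from bench import r
from h import *
s=r.get_state()
def rep(tag,V,g):
    Q=seatframe(V)*1000;rad=np.hypot(Q[...,0],Q[...,1])
    S=Q[(rad<40)&(Q[...,2]>40)&(Q[...,2]<50)];print(tag,"bar top",len(S),cv2.minAreaRect(S[:,:2].astype(np.float32)) if len(S)>5 else "",np.percentile(S[:,2],[5,50,95]) if len(S) else "")
    m=(rad<36)&(Q[...,2]>5)&(Q[...,2]<50)&(g.min(2)>140);P=Q[m];print(" white pointer",len(P),P.mean(0).round(1) if len(P) else "",P.min(0).round(1) if len(P) else "",P.max(0).round(1) if len(P) else "")
    if len(P)>5: c=np.polyfit(P[:,0],P[:,1],1);print(" pointer slope deg",np.degrees(np.arctan(c[0])).round(1))
    S=Q[(rad<31)&(rad>16)&(Q[...,2]>9)&(Q[...,2]<18)];print(" skirt top z",len(S),np.median(S[:,2]) if len(S) else "")
w=r.get_image("wrist");rep("wrist",wcloud(w,s),w["frame"].astype(int))
w=r.get_image("scene");rep("scene",cloud(w),w["frame"].astype(int))
E
```

```text
theta -0.12 Mz about axis 0.02 axial F 0.5 h mm,off [-0.2   0.2   0.12]
t: 30.98
position: [0.4083, 0.0149, 0.1814]
ee_rot: [0.063, 0.964, -0.017, 0.259]
wrist_force: [0.7, 0.2, -0.9]
width: 0.0461
gripper_force: 0.0
wrist bar top 2529 ((0.5030975341796875, 1.326436996459961), (27.57839584350586, 62.26378631591797), 89.33440399169922) [42.85959401 45.14315977 46.45240808]
 white pointer 247 [11.8  0.8 45.7] [-5.  -1.2 40.7] [31.6  2.9 47.4]
 pointer slope deg 0.1
 skirt top z 1428 14.721177383024877
scene bar top 158 ((1.2308712005615234, -0.085540771484375), (60.422176361083984, 29.93170928955078), 0.03305978327989578) [40.7185209  44.24958425 48.45654907]
 white pointer 20 [14.8  0.4 45.5] [-0.6 -4.7 41.3] [30.3  3.5 49.7]
 pointer slope deg 3.1
 skirt top z 82 13.705236138006027
```

The knob is home (bar top 45 mm above the seat) and its pointer is at the off mark to within about 1°. The grate was already seated flat and the robot is clear, so I hand in.

```bash
python3 -c "
from bench import r
print(r.finish_job())"
```

```text
the job is handed in; nothing more can be done
None
```

I handed the job in at about 31 s: the grate lies flat on its ledge, and the knob is fully home with its pointer at the off mark and the spindle turned back to its stop.

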